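# Drift the casting box shut

### The arm

A 7-joint arm with a two-finger parallel gripper is mounted at the origin on the work surface. World frame = base frame: x ahead of the robot, y to its left, z up, the work surface at z = 0. Lengths are in m, angles in rad, forces in N, time in s.
With the tool pointing down it reaches from about 0.425 to 0.875 m from the base axis. Payload 8.4 kg.
Tool frame: the origin (TCP) lies at the very end of the fingers, on their centre line; the grasp point (between the pads) lies 19 mm behind it; z points along the fingers, y is the line along which they close (so a half turn about z gives the same grasp; the last joint's range is limited). The gripper opens to 85 mm and grips with 20 to 120 N. Pads are 22 mm wide; open, the fingers measure 114 mm over their backs; the gripper's body (76 mm by 85 mm) begins 54 mm behind the grasp point. The pads swing forward as they close: fully open they stand 13 mm farther back than shut.
Start: joints at [1.013, 0.333, 0.04, 1.465, -0.013, 1.343, -0.059], TCP at [0.288, -0.583, 0.202] pointing down, gripper open.
Joint ranges: [-2.58, 2.58], [-0.38, 2.09], [-1.3, 1.39], [0.25, 2.4], [-1.5, 4.64], [0.08, 2.09], [-2.65, 2.65]. Speed limits (rad/s): [2.22, 2.22, 2.79, 2.79, 3.14, 3.14, 3.14].

### API

Orientations are given as a rotation vector (axis times angle).
In Python, from station import readout, imaging, hand_in gives the robot as it stands. The module is installed in compiled form; this text tells all that it offers.
- The arm moves only by the tool servo_tool, never from a script. Its argument "steps" is a list of rows, each a list of 5 numbers: the opening, from 0 (shut) to 1 (fully open), then the shift along the world's x, y, z in cm, then the turn about the world's z in rad. In form: [[jaw, dx, dy, dz, turn], ...]. A call has 1 to 8 rows; each row is the pose to reach, as a shift and turn from the pose commanded when the call began; what a row does not reach only later rows make up. A row lasts 1/12 s, in which the tool goes at most 41.7 mm and 7.16 degrees, less where a joint would pass 70% of its speed; a pose out of reach is approached as far as the arm can. A call with a gripper value outside its range is refused whole. The fingers move at their own pace and stop on an object; the grip force is fixed at half the most. Time passes only in rows, so rows that repeat a pose let the fingers close. It gives the time, the measured TCP pose, the force, the opening and the grip force at its end, in the units of the state.
- readout.state(): the state, without advancing time (a new reading comes with each control period).
- imaging.camera(name): name is "scene" or "top"; returns a dict with "img" (480x640x3 uint8, red, green, blue), "fx", "fy", "cx", "cy" (pixels), "origin" and "attitude" of the camera in the world. Camera axes: x right, y down, z forward; pixel columns grow to the right and rows downward; lengths in m; the calibration is good to about 2 mm. A picture is of the moment at which its call begins. There is no depth.
- hand_in(): hands the job in; it is judged then, once.
The state is a dict: "clock": time; "qpos": joint angles; "dq": joint speeds; "tau": joint torques, N m; "position": TCP position; "tool_rot": TCP orientation; "force": force on the tool from outside, world axes, zero at the start; "wrist_torque": the same for the moment, N m; "gripper_width": finger opening in m; "grip_force": force on a finger pad.
Only numpy, scipy, OpenCV 4.12 (cv2) and the standard library are available. Lean on these libraries where they do the work, as an engineer would, in place of code of your own. Each camera call takes 0.05 s, during which the arm holds its last target. There are 200 camera calls.

### The job

Take the tapered drift with the square head out of the pin rack and push it point first, upright, down through the two overlapping holes of the casting box (the tongue of the sliding wall and the lug under it), so that the holes pull into line and the wall closes. Push it fully home, collar down on the tongue, then let go and leave it standing there.

Things in the scene. Friction and masses are not known exactly. Their poses are not given: they have to be found in the camera images.
- drift_head (a point): Middle of the head of the loose wooden drift (0.14 kg), hung upright in one of a rack's 3 holes. Downwards: square head 38x38x42 mm (the grip), collar 50 dia x 8, straight shank 31 dia x 30, taper 50 long to a 6 mm tip. This point is 29 mm above the collar's underside, 109 above the tip. z up the drift; x, y square to the head. Its rack neighbours, 95 mm off, have round heads: not wanted.
- lug_hole (a point): Centre of the casting box's fixed lug hole, 36 mm wide, at the lug's top face, 100 mm above the table. The lug is a 14 mm plate bridging open space 72 mm high, outside one end of the wooden box (300x190x110 mm, white plaster flower inside). z up, x towards the box. The 10 mm tongue lies on the lug: with the drift home, its head's middle is 39 mm above this point.
- cheek_hole (a point): Centre of the 36 mm hole in the tongue, at its top face, 110 mm above the table. The tongue is a darker wooden strip 70 mm wide, part of the box's sliding end wall, lying over the lug. At first its hole is 9 to 12 mm off the lug's hole, away from the box. A tip started midway between the two hole centres passes both. Axes as lug_hole.
- cheek (a joint): Slide of the end wall with its tongue, in m: 0 is closed, holes in line; positive is open, the tongue's hole that far off the lug's, away from the box (-x of lug_hole). About 5 N of friction, no spring: it stays where it is left.
Mind the look-alikes: they are no part of the job. What is shaped like the part that bears drift_head but green or orange is not meant.

How it is judged:
At the end, for the whole second after the job is handed in: The drift stands upright (within 10 degrees) in both holes of the casting box, point down, fully home (collar within 8 mm of the tongue), its head within 12 mm of the lug hole's axis, and the two holes are in line within 6 mm; the drift is let go (z of drift_head in the frame of lug_hole between 0.03 and 0.047 m and horizontal distance between drift_head and lug_hole below 0.012 m and angle between drift_head's own z axis and vertical below 0.17 rad and value of joint cheek between -0.006 and 0.006 m); the robot touches nothing.
It also fails if it takes over 42 s, if anything falls off the work surface, if the arm or the gripper's body presses on something with over 40 N, if the wrist force passes 120 N, or if a joint passes its speed limit or range.

## Working session

There is one attempt and no reset: what is moved stays moved. The work goes in short steps, Python scripts to look and compute and a tool call to move; the robot and the scene stay as the last step left them, time stands still between calls to the robot, and variables do not carry over. Pictures are saved under pics/ and viewed, at most 10 in all, crops included, and the job is handed in when it is done.

Besides the shell and the picture viewer there is one more tool, called after "Call:" as name(argument=value, ...), one argument or row to a line, values as JSON. servo_tool: Moves the arm, as the interface text tells. Its arguments: {"type":"object","properties":{"steps":{"type":"array"}},"required":["steps"]}

```bash
mkdir -p pics; cat > h.py <<'E'
import numpy as np,cv2
from scipy.spatial.transform import Rotation as R
from station import readout,imaging,hand_in
def cam(n):
    c=imaging.camera(n); a=np.array(c["attitude"]); c["R"]=a if a.shape==(3,3) else (R.from_rotvec(a).as_matrix() if a.size==3 else R.from_quat(a).as_matrix()); return c
def ray(c,u,v): return c["R"]@np.array([(u-c["cx"])/c["fx"],(v-c["cy"])/c["fy"],1])
def onz(c,u,v,z):
    d=ray(c,u,v);o=np.array(c["origin"]);return o+d*(z-o[2])/d[2]
def pix(c,p):
    q=c["R"].T@(np.array(p)-c["origin"]);return q[:2]/q[2]*[c["fx"],c["fy"]]+[c["cx"],c["cy"]]
def save(c,f): cv2.imwrite("pics/"+f,c["img"][:,:,::-1])
E
python3 - <<'E'
from h import *
for n in("scene","top"):
    c=cam(n);save(c,n+"0.png");print(n,c["fx"],c["cx"],c["cy"],c["origin"],c["attitude"],pix(c,[.5,0,0]))
print(readout.state())
E
```

```text
scene 525.6402572619253 311.59919033149555 245.8702376757916 [1.18335632 0.01023662 0.63122902] [-1.68224173 -1.63916961  0.85773359] [308.87388221 306.86980086]
top 580.2717564305373 319.25845167389383 233.65569812764116 [0.32699597 0.03527397 1.10804067] [-2.12834186  2.16915288 -0.17744215] [328.86598711 231.38671186]
{'clock': 0.1, 'qpos': array([ 1.01282146,  0.33386187,  0.03987447,  1.46616644, -0.01340504,
        1.34328007, -0.05851865]), 'dq': array([-5.40951070e-04, -9.91560920e-04, -2.97323245e-03, -2.63232374e-03,
        1.65975725e-03,  4.61891143e-05, -1.28942877e-03]), 'tau': array([ 4.84592048e-03, -6.60006309e+01,  1.37090664e+00, -4.06471503e+01,
        1.71311066e-02,  8.94924538e-03, -1.28549736e-06]), 'position': array([ 0.28763436, -0.58240389,  0.20160428]), 'tool_rot': array([-3.05796290e+00, -7.13967600e-01,  6.58881735e-04]), 'force': array([-0.1707194 ,  0.25775496, -0.32027491]), 'wrist_torque': array([ 0.02022453,  0.02005715, -0.0111034 ]), 'grip_force': 0.0, 'gripper_width': 0.08539921808936078}
```

View pics/scene0.png

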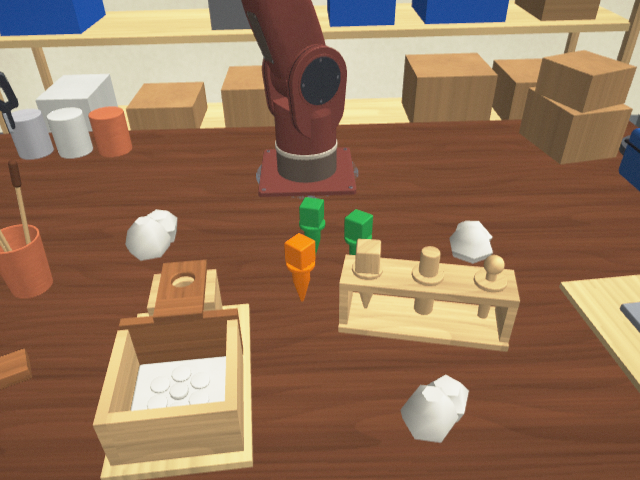

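View pics/top0.png

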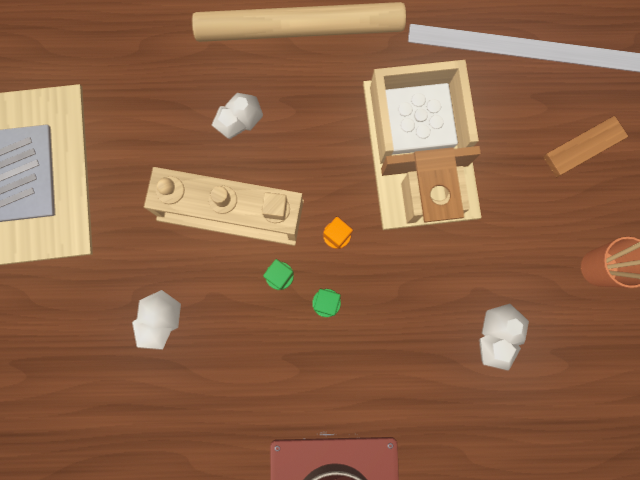

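Candidates: the wooden square head is at top (274,207) / scene (368,257). The wooden cylinder head is at top (220,198) and the ball head at (166,187). The look-alikes are orange at (338,233) and green at (279,275) and (326,303). I choose the wooden square one. The box tongue hole is at top (440,195) / scene (183,281).

```bash
python3 - <<'E'
import cv2,numpy as np
t=cv2.imread("pics/top0.png");s=cv2.imread("pics/scene0.png")
def cr(i,u,v): return cv2.resize(i[v-37:v+38,u-50:u+50],(400,300),interpolation=cv2.INTER_CUBIC)
cv2.imwrite("pics/crops.png",np.vstack([np.hstack([cr(t,274,207),cr(t,440,190)]),np.hstack([cr(s,368,258),cr(s,183,285)])]))
E
```

```text
(no output)
```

View pics/crops.png

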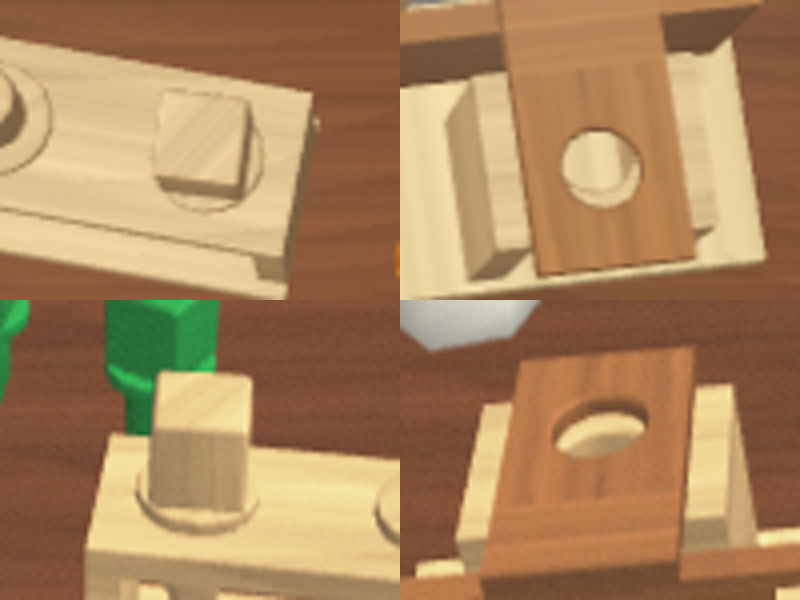

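```bash
cat >> h.py <<'E'
def tri(c1,p1,c2,p2):
    A=[];b=[]
    M=np.zeros((3,3));r=np.zeros(3)
    for c,p in((c1,p1),(c2,p2)):
        d=ray(c,*p);d/=np.linalg.norm(d);P=np.eye(3)-np.outer(d,d);M+=P;r+=P@np.array(c["origin"])
    return np.linalg.solve(M,r)
E
python3 - <<'E'
from h import *
t=cam("top");s=cam("scene")
h=tri(t,(274.25,204.5),s,(368.5,246.5));print("head top",h)
o=tri(t,(440.25,195),s,(183.25,280));print("hole",o,onz(t,440.25,195,.11),onz(s,183.25,280,.11))
T=lambda x,y,u0,v0,c,z:onz(c,x/4+u0,y/4+v0,z)
C=[T(x,y,224,170,t,h[2]) for x,y in((163,90),(249,98),(238,186),(155,178))]
D=[T(x,y,318,221,s,h[2]) for x,y in((160,72),(250,76),(248,130),(150,128))]
for Q in(C,D):
  for i in range(4):
    d=Q[(i+1)%4]-Q[i];print("edge",np.linalg.norm(d),np.degrees(np.arctan2(d[1],d[0])))
for a,b in(((500-400,5),(536-400,275)),((260,15),(294,257))):
    d=T(*a,390,153,t,.11)-T(*b,390,153,t,.11);print("tongue",np.degrees(np.arctan2(d[1],d[0])))
a=onz(t,148,171,h[2]-.05);  b=onz(t,302,193,h[2]-.05);print("rack",np.degrees(np.arctan2(*(a-b)[[1,0]])))
st=readout.state();print(R.from_rotvec(st["tool_rot"]).as_matrix().round(3),st["position"],st["clock"])
E
```

```text
head top [0.52475568 0.09613895 0.1464036 ]
hole [ 0.54505706 -0.19513386  0.10590606] [ 0.54417932 -0.19427527  0.11      ] [ 0.55004676 -0.19344782  0.11      ]
edge 0.03656066007043648 -96.41949311208015
edge 0.03809747872180964 172.37862008051945
edge 0.03509108674163723 83.39138596333397
edge 0.03797919104351698 -5.407681134579492
edge 0.035466110492554555 82.88304698361972
edge 0.03562529378005737 -8.049639165883177
edge 0.03727852180870588 -94.55438169588518
edge 0.037361608017775404 169.2691002780989
tongue 4.820236117427926
tongue 4.63284764642322
rack 80.7031400474228
[[ 0.897  0.443 -0.001]
 [ 0.443 -0.897  0.001]
 [-0.    -0.001 -1.   ]] [ 0.28769777 -0.58251419  0.20185393] 0.2
```

Call:
servo_tool(
  steps=[
    [1,1.3,3.8,0.4,0.12],
    [1,2.6,7.6,0.8,0.24],
    [1,3.9,11.4,1.2,0.36],
    [1,5.2,15.2,1.6,0.48],
    [1,6.5,19,2,0.6],
    [1,7.8,22.8,2.4,0.72],
    [1,9.1,26.6,2.8,0.84],
    [1,10.4,30.4,3,0.96],
  ],
)

```text
clock: 0.87
position: [0.3921, -0.2769, 0.2329]
tool_rot: [2.377, 2.053, -0.0]
force: [0.7, -0.7, 0.6]
gripper_width: 0.0854
grip_force: 0.0
```

Call:
servo_tool(
  steps=[
    [1,1.3,3.8,0,0.03],
    [1,2.6,7.6,0,0.03],
    [1,3.9,11.4,0,0.03],
    [1,5.2,15.2,0,0.03],
    [1,6.5,19,0,0.03],
    [1,7.8,22.8,0,0.03],
    [1,9.1,26.6,0,0.03],
    [1,9.1,26.6,0,0.03],
  ],
)

```text
clock: 1.53
position: [0.4842, -0.0041, 0.2328]
tool_rot: [-2.342, -2.093, -0.005]
force: [-0.1, 0.7, 0.4]
gripper_width: 0.0856
grip_force: 0.0
```

Call:
servo_tool(
  steps=[
    [1,1.3,3.3,0,0],
    [1,2.7,6.7,0,0],
    [1,4,10,0,0],
    [1,4,10,-3,0],
    [1,4,10,-6,0],
    [1,4,10,-9,0],
    [1,4,10,-12,0],
    [1,4,10,-12.4,0],
  ],
)

```text
clock: 2.2
position: [0.5196, 0.0864, 0.1035]
tool_rot: [-2.349, -2.079, 0.009]
force: [-1.8, -1.7, -0.3]
gripper_width: 0.0853
grip_force: 0.0
```

```bash
python3 - <<'E'
from h import *
s=cam("scene");t=cam("top");st=readout.state();print(st["position"],st["force"],pix(s,st["position"]))
cv2.imwrite("pics/g.png",cv2.resize(np.hstack([s["img"][170:320,280:480],t["img"][130:280,180:380]])[:,:,::-1],(800,300)))
E
```

```text
[0.52196469 0.08708296 0.1077932 ] [0.81142951 0.57227488 0.75793539] [361.51337455 265.06675685]
```

View pics/g.png

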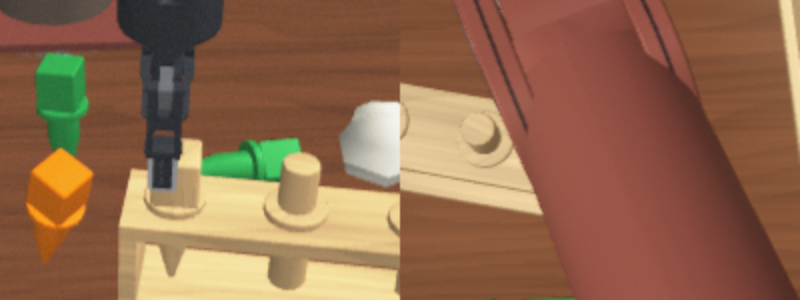

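Call:
servo_tool(
  steps=[
    [1,0.2,0.5,0.1,0],
    [1,0.2,0.9,0.1,0],
    [1,0.2,0.9,0.1,0],
    [0,0.2,0.9,0.1,0],
    [0,0.2,0.9,0.1,0],
    [0,0.2,0.9,0.1,0],
    [0,0.2,0.9,0.1,0],
    [0,0.2,0.9,0.1,0],
  ],
)

```text
clock: 2.97
position: [0.5252, 0.0961, 0.1099]
tool_rot: [2.353, 2.081, 0.001]
force: [-0.1, -0.6, 3.2]
gripper_width: 0.0364
grip_force: 60.2
```

Call:
servo_tool(
  steps=[
    [0,0,0,0,0],
    [0,0,0,0,0],
    [0,0,0,0,0],
  ],
)

```text
clock: 3.22
position: [0.5253, 0.0961, 0.1099]
tool_rot: [2.353, 2.081, 0.001]
force: [0.4, -0.5, 5.7]
gripper_width: 0.0365
grip_force: 60.4
```

Call:
servo_tool(
  steps=[
    [0,0,0,1,0],
    [0,0,0,3,0],
    [0,0,0,5.5,0],
    [0,0,0,8,0],
    [0,0,0,10.5,0],
    [0,0,0,13,0],
    [0,0,0,15,0],
    [0,0,0,15,0],
  ],
)

```text
clock: 3.88
position: [0.5263, 0.0969, 0.2639]
tool_rot: [2.35, 2.08, 0.007]
force: [0.8, 0.2, -0.9]
gripper_width: 0.0364
grip_force: 60.5
```

Call:
servo_tool(
  steps=[
    [0,0.2,-2,0,0],
    [0,0.5,-5,0,0],
    [0,0.8,-8,0,0],
    [0,1.1,-11,0,0],
    [0,1.3,-14,0,0],
    [0,1.6,-17,0,0],
    [0,1.8,-20,0,0],
    [0,2,-23,0,0],
  ],
)

```text
clock: 4.55
position: [0.5442, -0.1351, 0.2586]
tool_rot: [-2.352, -2.081, 0.001]
force: [0.8, 0.5, -1.3]
gripper_width: 0.0363
grip_force: 60.5
```

Call:
servo_tool(
  steps=[
    [0,0.2,-2,0,0],
    [0,0.4,-4,0,0],
    [0,0.5,-5.5,0,0],
    [0,0.5,-6,0,0],
    [0,0.5,-6,0,0],
    [0,0.5,-6,0,0],
    [0,0.5,-6,0,0],
    [0,0.5,-6,0,0],
  ],
)

```text
clock: 5.22
position: [0.5501, -0.1922, 0.2596]
tool_rot: [-2.351, -2.084, -0.0]
force: [-0.6, -0.7, -2.1]
gripper_width: 0.036
grip_force: 60.5
```

```bash
python3 - <<'E'
from h import *
s=cam("scene");t=cam("top");st=readout.state();p=st["position"];print(p,st["force"],pix(s,p),"tip pred",pix(s,p-[0,0,.093]),"hole pts",pix(s,[.545,-.1945,.11]))
save(s,"s1.png")
cv2.imwrite("pics/c1.png",np.hstack([cv2.resize(s["img"][160:310,110:260],(600,600)),cv2.resize(t["img"][150:250,390:423],(198,600))])[:,:,::-1])
E
```

```text
[ 0.54998305 -0.19271682  0.2596167 ] [-0.06655693  0.17228734 -1.37873719] [165.75714657 197.23272355] tip pred [177.40054542 250.83899001] hole pts [183.16969142 277.95077201]
```

View pics/c1.png

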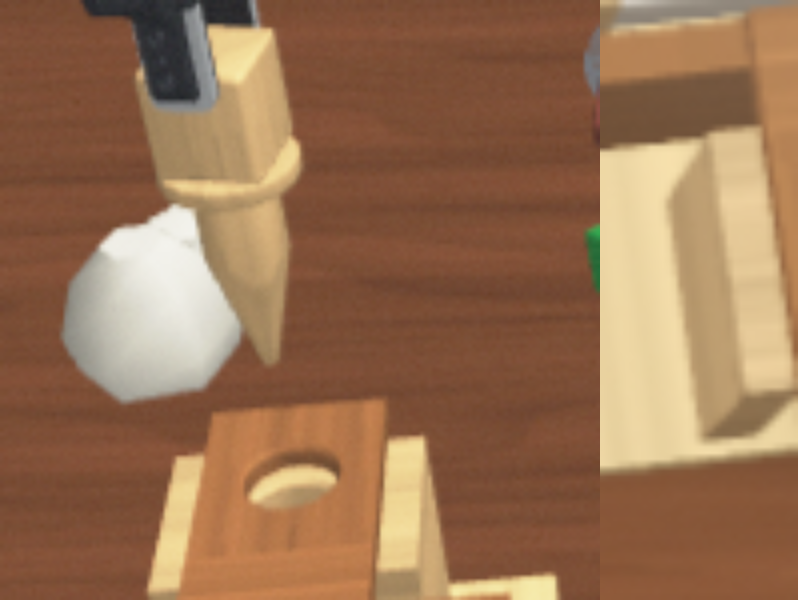

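Call:
servo_tool(
  steps=[
    [0,0.1,-0.1,-1,0],
    [0,0.2,-0.1,-2.5,0],
    [0,0.3,-0.1,-4,0],
    [0,0.3,-0.1,-5.5,0],
    [0,0.3,-0.1,-6.5,0],
    [0,0.3,-0.1,-7,0],
    [0,0.3,-0.1,-7.5,0],
    [0,0.3,-0.1,-8,0],
  ],
)

```text
clock: 5.98
position: [0.5532, -0.1948, 0.1795]
tool_rot: [2.352, 2.082, 0.001]
force: [-0.6, -0.5, -1.0]
gripper_width: 0.0361
grip_force: 60.5
```

```bash
python3 - <<'E'
from h import *
s=cam("scene");st=readout.state();p=st["position"];print(p,st["force"],st["wrist_torque"])
cv2.imwrite("pics/c2.png",cv2.resize(s["img"][190:340,110:260],(600,600))[:,:,::-1])
E
```

```text
[ 0.55271231 -0.19470695  0.17849423] [-0.8634535  -0.46992162 -3.11433608] [ 0.01004275  0.04830334 -0.01404435]
```

View pics/c2.png

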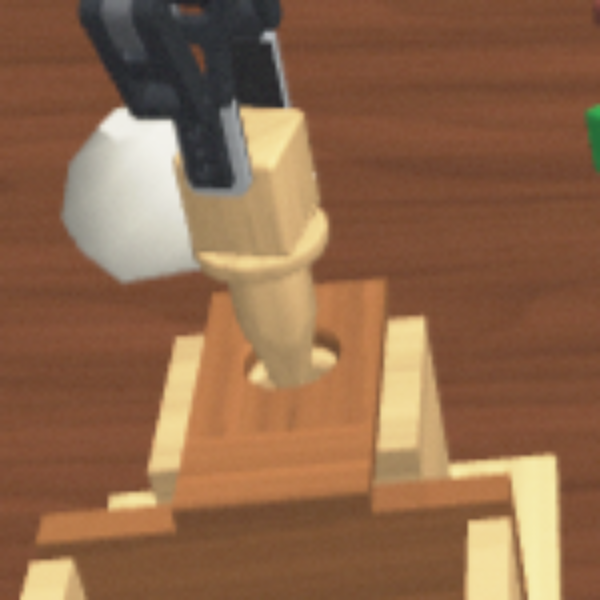

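The tip is in both holes with no contact force: the drift is at crop (288,370) and the hole is centred at (292,360). I'll keep pushing down and ease towards the lug axis.

Call:
servo_tool(
  steps=[
    [0,0,0,-0.4,0],
    [0,0,0,-0.8,0],
    [0,0,0,-1.2,0],
    [0,0,0,-1.6,0],
    [0,0,0,-2,0],
    [0,0,0,-2,0],
  ],
)

```text
clock: 6.53
position: [0.5517, -0.195, 0.1583]
tool_rot: [-2.352, -2.08, 0.003]
force: [-3.2, -0.4, -2.2]
gripper_width: 0.0364
grip_force: 60.4
```

Call:
servo_tool(
  steps=[
    [0,0.05,0,-0.2,0],
    [0,0.1,0,-0.4,0],
    [0,0.15,0,-0.6,0],
    [0,0.2,0,-0.8,0],
    [0,0.25,0,-1,0],
    [0,0.25,0,-1,0],
  ],
)

```text
clock: 7.03
position: [0.555, -0.1948, 0.149]
tool_rot: [-2.352, -2.081, 0.001]
force: [-3.7, -0.2, -1.3]
gripper_width: 0.0359
grip_force: 60.5
```

Call:
servo_tool(
  steps=[
    [0,0.05,0,-0.2,0],
    [0,0.1,0,-0.4,0],
    [0,0.15,0,-0.6,0],
    [0,0.2,0,-0.8,0],
    [0,0.25,0,-1,0],
    [0,0.25,0,-1,0],
  ],
)

```text
clock: 7.53
position: [0.5576, -0.1948, 0.1389]
tool_rot: [-2.352, -2.081, 0.001]
force: [-3.5, -0.4, -2.3]
gripper_width: 0.0364
grip_force: 60.4
```

```bash
python3 - <<'E'
from h import *
s=cam("scene");st=readout.state();p=st["position"];print(p,st["force"],st["wrist_torque"])
cv2.imwrite("pics/c3.png",cv2.resize(s["img"][190:340,110:260],(600,600))[:,:,::-1])
E
```

```text
[ 0.5575679  -0.19472183  0.13886821] [-3.10167789 -0.04061639 -2.50226797] [-0.20620258  0.98755087 -0.007246  ]
```

View pics/c3.png

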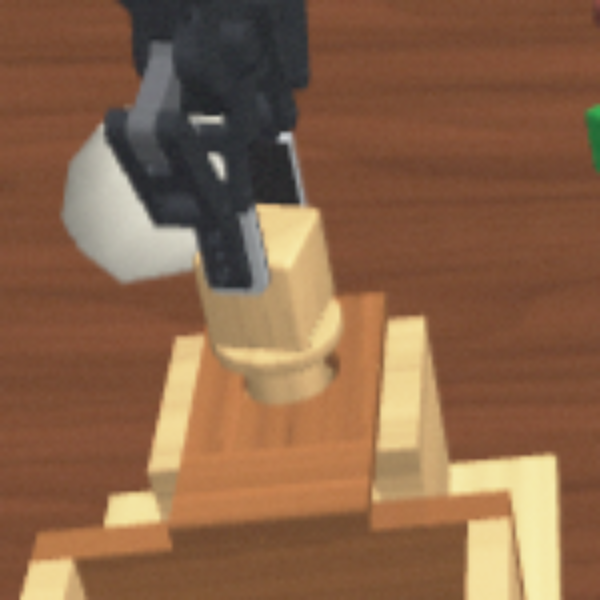

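The shank is entering both holes at crop (290,380), about 14 mm short of home. I'll push the rest.

Call:
servo_tool(
  steps=[
    [0,0,0,-0.2,0],
    [0,0.05,0,-0.4,0],
    [0,0.05,0,-0.6,0],
    [0,0.05,0,-0.8,0],
    [0,0.05,0,-1,0],
    [0,0.05,0,-1.2,0],
    [0,0.05,0,-1.2,0],
  ],
)

```text
clock: 8.17
position: [0.5578, -0.1948, 0.127]
tool_rot: [-2.352, -2.081, 0.001]
force: [-5.6, -0.1, -1.2]
gripper_width: 0.0364
grip_force: 60.5
```

Call:
servo_tool(
  steps=[
    [0,0,0,-0.1,0],
    [0,0,0,-0.2,0],
    [0,0,0,-0.3,0],
    [0,0,0,-0.3,0],
  ],
)

```text
clock: 8.5
position: [0.5578, -0.1949, 0.1242]
tool_rot: [-2.353, -2.081, 0.001]
force: [-5.2, -0.5, -0.3]
gripper_width: 0.0367
grip_force: 60.8
```

Call:
servo_tool(
  steps=[
    [0,0,0,-0.1,0],
    [0,0,0,-0.2,0],
    [0,0,0,-0.3,0],
    [0,0,0,-0.3,0],
  ],
)

```text
clock: 8.83
position: [0.5578, -0.1949, 0.1212]
tool_rot: [-2.352, -2.081, 0.001]
force: [-6.9, -0.5, 0.1]
gripper_width: 0.0365
grip_force: 60.8
```

```bash
python3 - <<'E'
from h import *
s=cam("scene");st=readout.state();p=st["position"];print(p,st["force"],st["wrist_torque"])
cv2.imwrite("pics/c4.png",cv2.resize(s["img"][190:340,110:260],(600,600))[:,:,::-1])
E
```

```text
[ 0.55782091 -0.19488196  0.12124458] [-5.20634001 -0.52339056 -0.83407737] [-0.12082745  1.54915687  0.03554432]
```

View pics/c4.png

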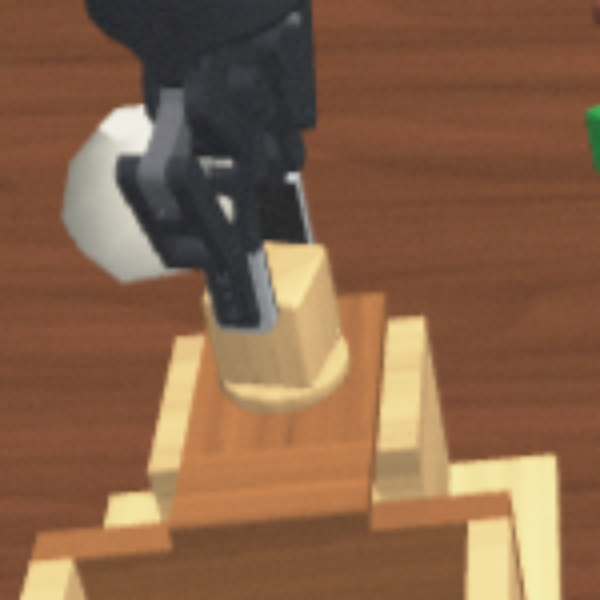

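Call:
servo_tool(
  steps=[
    [0,0,0,-0.1,0],
    [0,0,0,-0.2,0],
    [0,0,0,-0.3,0],
    [0,0,0,-0.3,0],
  ],
)

```text
clock: 9.22
position: [0.5579, -0.1951, 0.1198]
tool_rot: [2.353, 2.081, -0.002]
force: [-12.1, 0.6, 13.2]
gripper_width: 0.0365
grip_force: 62.1
```

Seated on the tongue (+13 N). I'll ease the z load and nudge +x to close any remaining gap.

Call:
servo_tool(
  steps=[
    [0,0,0,0.1,0],
    [0,0.05,0,0.1,0],
    [0,0.1,0,0.1,0],
    [0,0.1,0,0.1,0],
  ],
)

```text
clock: 9.55
position: [0.558, -0.195, 0.1199]
tool_rot: [-2.352, -2.08, 0.003]
force: [-12.6, -0.1, 8.6]
gripper_width: 0.0364
grip_force: 61.8
```

Call:
servo_tool(
  steps=[
    [0,0.05,0,0,0],
    [0,0.1,0,0,0],
    [0,0.1,0,0,0],
    [0,0.1,0,0,0],
  ],
)

```text
clock: 9.88
position: [0.5582, -0.195, 0.12]
tool_rot: [-2.352, -2.079, 0.005]
force: [-16.1, 1.3, 12.3]
gripper_width: 0.0362
grip_force: 62.2
```

Call:
servo_tool(
  steps=[
    [0,-0.2,0,0,0],
    [0,-0.3,0,0,0],
    [1,-0.3,0,0,0],
    [1,-0.3,0,0,0],
    [1,-0.3,0,0,0],
    [1,-0.3,0,0,0],
    [1,-0.3,0,0,0],
    [1,-0.3,0,0,0],
  ],
)

```text
clock: 10.55
position: [0.5576, -0.1947, 0.1194]
tool_rot: [2.353, 2.082, 0.0]
force: [0.1, -0.7, -0.1]
gripper_width: 0.0852
grip_force: 0.0
```

Call:
servo_tool(
  steps=[
    [1,0,0,1,0],
    [1,0,0,3,0],
    [1,0,0,6,0],
    [1,0,0,9,0],
    [1,0,0,12,0],
    [1,-2,-4,14,0],
    [1,-3,-8,14,0],
    [1,-3,-12,14,0],
  ],
)

```text
clock: 11.22
position: [0.5272, -0.3115, 0.2633]
tool_rot: [2.347, 2.081, 0.001]
force: [0.8, 0.1, 0.5]
gripper_width: 0.0856
grip_force: 0.0
```

Call:
servo_tool(
  steps=[
    [1,0,-4,0,0],
    [1,0,-8,0,0],
    [1,0,-12,0,0],
    [1,0,-15,0,0],
    [1,0,-18,0,0],
    [1,0,-18,0,0],
    [1,0,-18,0,0],
  ],
)

```text
clock: 11.8
position: [0.5265, -0.4924, 0.2589]
tool_rot: [-2.355, -2.078, 0.0]
force: [-0.4, 1.2, -0.5]
gripper_width: 0.0857
grip_force: 0.0
```

```bash
python3 - <<'E'
from h import *
s=cam("scene");t=cam("top");st=readout.state();print(st["clock"],st["position"],st["force"])
cv2.imwrite("pics/c5.png",np.hstack([cv2.resize(s["img"][190:340,110:210],(400,600)),cv2.resize(t["img"][130:280,380:480],(400,600))])[:,:,::-1])
E
```

```text
11.9 [ 0.52803292 -0.48954109  0.25981592] [-0.01849536  0.6624578  -0.9512732 ]
```

View pics/c5.png

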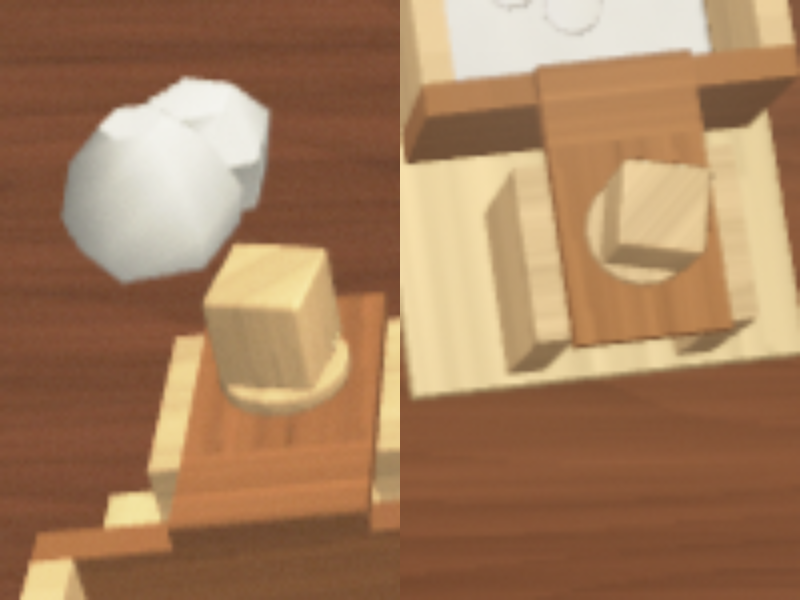

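The drift is home and upright, with its collar on the tongue at crop (645,225). The tongue moved about 9.5 mm, so the wall is closed.

```bash
python3 -c "
from station import hand_in
print(hand_in())"
```

```text
the job is handed in; nothing more can be done
None
```

The drift is fully home in both holes with its collar on the tongue, upright and released, and the job is handed in at about 12 s; `hand_in()` gave no verdict, I measured the wall's travel at about 9.5 mm of its 9 to 12 mm opening, and a green look-alike was knocked over beside the rack during the reach (lying on the table when last seen).

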